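# Close the pipe clamp and lock it with its pin

## Robot

A 7-joint arm with a two-finger parallel gripper is mounted at the origin on the work surface. World frame = base frame: x ahead of the robot, y to its left, z up, the work surface at z = 0. Lengths are in m, angles in rad, forces in N, time in s.
With the tool pointing down it reaches from about 0.425 to 0.925 m from the base axis. Payload 6.8 kg.
Tool frame: the origin (TCP) lies on the front face of the gripper's body, between the roots of the fingers; the fingertips stand 73 mm ahead of it and the grasp point (between the pads) lies r.pinch_z ahead of it (r.pinch_z is the distance from the TCP to the grasp point, in m); z points along the fingers, y is the direction in which the jaws open and shut (so a half turn about z gives the same grasp; the last joint's range is limited). The gripper opens to 85 mm and grips with 20 to 120 N. Pads are 22 mm wide; open, the fingers measure 114 mm over their backs; the gripper's body (76 mm by 85 mm) begins 54 mm behind the grasp point. The pads swing forward as they close: fully open they stand 13 mm farther back than shut.
Start: joints at [1.088, 0.477, 0.022, 1.555, -0.011, 1.109, -0.083], TCP at [0.247, -0.628, 0.304] pointing down, gripper open.
Joint ranges: [-2.96, 2.96], [-0.34, 2.1], [-1.41, 1.46], [0.24, 2.44], [-1.37, 4.51], [0.17, 1.92], [-2.96, 2.96]. Speed limits (rad/s): [2.39, 2.39, 3.14, 3.14, 3.14, 3.14, 3.14].

## Interface

Orientations are given as a rotation vector (axis times angle).
In Python, from bench import readout, grab_frame, r, search_frame, masks_of, tip_of gives the robot as it stands.
- The arm moves only by the tool step_arm, never from a script. Its argument "commands" is a list of rows, each a list of 7 numbers: the shift along the tool's x, y, z as a fraction of full scale, then the turn, a rotation vector about the tool's x, y, z as a fraction of full scale, then the gripper's target within -1 to 1 (shut at 1, half-way at 0, fully open at -1). In form: [[tx, ty, tz, ax, ay, az, hand], ...]. A call has exactly 10 rows; each row is the pose to reach, as a shift and turn from the pose measured when the call began, along the tool's axes at that moment, turning the shorter way round; what a row does not reach only later rows make up. Full scale, the value 1, is 500 mm for a shift and 360 degrees for a turn. A row lasts 1/8 s, in which the tool goes at most 62.5 mm and 10.7 degrees, less where a joint would pass 70% of its speed; a pose out of reach is approached as far as the arm can. A call with a number of a shift or a turn outside -1 to 1 is refused whole. A call with a gripper value outside its range is refused whole. The fingers move at their own pace and stop on an object; "newtons" is the grip in N (left out, the last holds). Time passes only in rows, so rows that repeat a pose let the fingers close, or fill a call up. It gives the time, the measured TCP pose, the force and the opening at its end, in the units of the state.
- readout.get_obs(): the state, without advancing time (a new reading comes with each control period).
- grab_frame(name): name is "scene" or "top" or "wrist"; returns a dict with "img" (480x640x3 uint8, red, green, blue), "K" (3x3 intrinsics, pixels), "world_to_cam" (4x4, takes a point from world to camera coordinates). Camera axes: x right, y down, z forward; pixel columns grow to the right and rows downward; lengths in m; the calibration is good to about 2 mm. A picture is of the moment at which its call begins. There is no depth.
- r.hand_in(): hands the job in, once; it reports no verdict.
Trained networks look in a picture, given as the dict that the camera call returned (one of the last four; its "shot" number tells which), for a name from the list of things; names that differ only in an ending like _2 or _b are one class to them, and where a whole thing is asked for, a point or a joint stands for the part that bears it (a point fixed in the world has none). Each returns a list of dicts, best first, with "p" (0 to 1); they miss things now and then, are a little off and sometimes report something else, mostly with a low value. They report only what shows in the picture. A call takes as long as a camera call. They do not tell look-alikes from the thing itself.
- search_frame(thing, picture): "extent" ([centre column, centre row, width, height] in pixels, round what is visible of it).
- masks_of(thing, picture): "pixels" (480x640 bool, what is visible of it) and "extent" ([centre column, centre row, width, height] in pixels, round what is visible of it).
- tip_of(thing, picture): "point" ([column, row] in pixels: a listed point, or the origin of a listed thing).
The state is a dict: "clock": time; "joints": joint angles; "qvel": joint speeds; "tau": joint torques, N m; "tcp_pos": TCP position; "orientation": TCP orientation; "contact_force": force on the tool from outside, world axes, zero at the start; "moment": the same for the moment, N m; "grip_width": finger opening in m.
Only numpy, scipy, OpenCV 4.12 (cv2) and the standard library are available. Lean on these libraries where they do the work, as an engineer would, in place of code of your own. Each camera call takes 0.05 s, during which the arm holds its last target. There are 200 camera calls.

## Task

Swing the clamp's strap fully down over the pipe so that its tongue sits in the fork, then push the loose lock pin lengthwise through the holes of fork and tongue until its square grip is up against the fork. Leave the strap shut and the pin in place, let go, and leave the other things on the bench where they are.

Things in the scene. Friction and masses are not known exactly. Their poses are not given: they have to be found in the camera images.
- clamp: Fixed bench clamp: dark steel base plate 155 x 90 x 12 mm, origin at the centre of its underside, z up. Hinge posts (top z 92) at its -x end, a fork at its +x end, between them a copper pipe along y (28 mm thick, at x -8, top at z 72), flush with its block at y -26 and carrying a round black gauge (64 mm wide) at y +118. The gauge hinders work from the +y side; the -y side is free.
- lock_hole (a point): Middle of the fork on the axis of its holes, at (50, 0, 60) mm in the clamp's frame, same axes as the clamp; the holes run along y. The fork is two upright aluminium cheeks 36 mm wide in x and 10 mm thick, tops at z 77, outer faces at y -22 and +22, each with a 17 mm hole.
- strap_hinge (a point): The strap's hinge axis, which runs along the clamp's y, at (-60, 0, 84) mm in the clamp's frame.
- strap (a joint): Angle of the strap, rad: 0 shut (level, the tongue's hole in line with the fork's), growing as its free end swings up, at most 1.5. A flat steel bar 24 x 8 mm reaching 126 mm from the hinge towards the clamp's +x; shut, its top is at z 88. A 14 mm thick tongue with a 17 mm hole hangs below it, 110 mm from the hinge. The hinge is stiff: it stays where it is left.
- strap_end (a point): Point on the strap's outer (top when shut) face, 100 mm from the hinge: a good place to push.
- pin: Loose steel lock pin, 0.12 kg, lying on the bench: a square grip 20 x 20 mm, 50 mm long, and in line with it a round shaft 12 mm thick and 65 mm long whose last 12 mm taper to 5 mm. Origin at the centre of the grip's underside; x points along the shaft to its tip, z up; the shaft's axis is 10 mm above the origin.
- pin_grip (a point): Centre of the pin's square grip, on the shaft's axis.
- pin_shoulder (a point): Centre of the end face of the grip from which the shaft starts, on the axis, 25 mm from pin_grip.
- pin_tip (a point): Tip of the pin's shaft, on the axis, 90 mm from pin_grip.
- nut: Bystander: brass hexagon nut blank, 26 mm wide, 14 mm high, near the clamp; origin at the centre of its underside.
- elbow: Bystander: brass pipe elbow 40 mm high, 50 mm long, beyond the clamp; origin at the centre of its underside.
- probe: Bystander: copper probe tube with brass ends, 120 mm long, 22 mm thick, lying along its x; origin at the middle of its underside.
- gauge: Bystander: loose black pressure gauge lying on its back, 60 mm wide, 28 mm high, with a brass stem; origin at the centre of its underside.
- wrench: Bystander: wrench lying on the bench along its x.
- jar: Bystander: jar 56 mm wide and 75 mm high; origin at the centre of its underside.
Mind the look-alikes: they are no part of the job. There is more than one size of the pin; the job needs the smallest.

How it is judged:
On the way:
1. the strap is swung shut (within 0.06 rad) (value of joint strap below 0.06 rad), for 0.2 s.
At the end, for the whole second after the job is handed in: The strap is shut (within 0.06 rad), the pin lies along the hole's axis (within 0.22 rad, its shoulder within 8 mm of the axis) right through both cheeks and the tongue, with its square grip within about 5 mm of the fork, released and at rest; the bystanders have not been moved by more than 30 mm (value of joint strap below 0.06 rad and distance between pin_shoulder and lock_hole below 0.028 m and distance between pin_tip and lock_hole below 0.052 m and x of pin_shoulder in the frame of lock_hole between -0.008 and 0.008 m and z of pin_shoulder in the frame of lock_hole between -0.008 and 0.008 m and angle between the x axis of pin and the y axis of clamp, either way round below 0.22 rad and linear speed of pin below 0.02 m/s); the robot touches nothing.
It fails at once if a bystander is moved by more than 30 mm (distance of any of nut, elbow, probe, gauge, wrench, jar from where it was at the start of the episode above 0.03 m).
It also fails if it takes over 58 s, if anything falls off the work surface, if the arm or the gripper's body presses on something with over 40 N, if the wrist force passes 120 N, or if a joint passes its speed limit or range.

## Working session

There is one attempt and no reset: what is moved stays moved. The work goes in short steps, Python scripts to look and compute and a tool call to move; the robot and the scene stay as the last step left them, time stands still between calls to the robot, and variables do not carry over. Pictures are saved under pics/ and viewed, about 8 in all and at most 12, crops included, and the job is handed in when it is done.

Besides the shell and the picture viewer there is one more tool, called after "Emit:" by a JSON object that holds its "name" and its "arguments". step_arm: Moves the arm, as the interface text tells. Its arguments: {"type":"object","properties":{"commands":{"type":"array"},"newtons":{"type":"number"}},"required":["commands"]}

```bash
mkdir -p pics; cat > h.py <<'E'
import numpy as np, cv2
from scipy.spatial.transform import Rotation as R
from bench import readout, grab_frame, r, search_frame, masks_of, tip_of
def save(f,n,crop=None,s=1):
    im=f["img"][...,::-1]
    if crop: im=im[crop[1]:crop[3],crop[0]:crop[2]]
    cv2.imwrite("pics/"+n,cv2.resize(im,None,fx=s,fy=s,interpolation=cv2.INTER_CUBIC))
def onplane(f,p,z):
    T=f["world_to_cam"]; d=T[:3,:3].T@np.linalg.solve(f["K"],[p[0],p[1],1]); c=-T[:3,:3].T@T[:3,3]
    return c+d*(z-c[2])/d[2]
def proj(f,P):
    T=f["world_to_cam"]; q=f["K"]@(T[:3,:3]@np.asarray(P)+T[:3,3]); return q[:2]/q[2]
def tri(fs,ps):
    A=[];b=[]
    for f,p in zip(fs,ps):
        T=f["world_to_cam"]; d=T[:3,:3].T@np.linalg.solve(f["K"],[p[0],p[1],1]); c=-T[:3,:3].T@T[:3,3]; d/=np.linalg.norm(d)
        M=np.eye(3)-np.outer(d,d); A.append(M); b.append(M@c)
    X=np.linalg.lstsq(np.vstack(A),np.hstack(b),rcond=None)[0]
    return X,[np.round(proj(f,X)-p,1) for f,p in zip(fs,ps)]
E
cat > a.py <<'E'
from h import *
np.set_printoptions(precision=4,suppress=True)
s=grab_frame("scene");t=grab_frame("top")
save(s,"s0.png");save(t,"t0.png")
print(r.pinch_z,readout.get_obs())
for n in ["clamp","lock_hole","strap_hinge","strap_end","pin","pin_grip","pin_shoulder","pin_tip","nut","jar"]:
    for nm,f in (("s",s),("t",t)):
        o=tip_of(n,f); print(n,nm,[(np.round(x["point"],1).tolist(),round(x["p"],2),onplane(f,x["point"],.01)[:2].round(3).tolist()) for x in o[:4]])
E
python3 a.py
```

```text
0.0539 {'clock': 0.1, 'joints': array([ 1.0879,  0.4777,  0.0224,  1.5563, -0.0115,  1.1093, -0.0831]), 'qvel': array([-0.0013, -0.0036, -0.    , -0.0034,  0.0011,  0.0013,  0.0014]), 'tau': array([  0.0034, -59.7763,   1.6125, -28.1957,   0.0126,   0.005 ,
        -0.    ]), 'tcp_pos': array([ 0.2469, -0.6278,  0.303 ]), 'orientation': array([-3.085 , -0.585 ,  0.0007]), 'contact_force': array([-0.4253, -0.6673, -0.0671]), 'moment': array([ 0.018 , -0.0448,  0.0808]), 'grip_width': 0.08507640579278761}
clamp s [([413.5, 299.3], 0.65, [0.552, 0.069])]
clamp t [([237.7, 234.8], 0.81, [0.554, 0.061]), ([328.3, 190.5], 0.37, [0.66, -0.141])]
lock_hole s [([407.8, 311.6], 0.75, [0.579, 0.063])]
lock_hole t [([235.5, 207.6], 0.87, [0.616, 0.068])]
strap_hinge s [([432.7, 249.7], 0.85, [0.44, 0.089])]
strap_hinge t [([222.9, 259.7], 0.65, [0.497, 0.092])]
strap_end s [([426.4, 256.7], 0.85, [0.458, 0.079])]
strap_end t [([219.5, 223.2], 0.79, [0.58, 0.103])]
pin s [([239.0, 240.9], 0.91, [0.509, -0.275]), ([253.1, 165.4], 0.77, [0.33, -0.299])]
pin t [([400.3, 343.1], 0.83, [0.32, -0.306])
[... 504 characters left out ...]
 [([291.7, 325.3], 0.82, [0.355, -0.066]), ([394.0, 333.1], 0.72, [0.342, -0.292]), ([374.6, 266.1], 0.6, [0.489, -0.248])]
pin_tip s [([364.5, 240.0], 0.74, [0.45, -0.042]), ([183.7, 144.7], 0.73, [0.312, -0.455]), ([280.0, 201.3], 0.63, [0.402, -0.222]), ([290.5, 232.4], 0.56, [0.467, -0.184])]
pin_tip t [([281.0, 286.8], 0.82, [0.439, -0.04]), ([360.8, 301.7], 0.76, [0.409, -0.218]), ([349.8, 274.6], 0.54, [0.469, -0.193]), ([236.3, 238.3], 0.24, [0.546, 0.064])]
nut s [([432.4, 250.8], 0.65, [0.443, 0.089]), ([382.3, 271.4], 0.57, [0.509, 0.004])]
nut t [([263.6, 253.8], 0.59, [0.512, 0.001])]
jar s [([122.4, 274.0], 0.72, [0.629, -0.463])]
jar t [([469.7, 208.4], 0.75, [0.624, -0.463])]
```

View pics/s0.png

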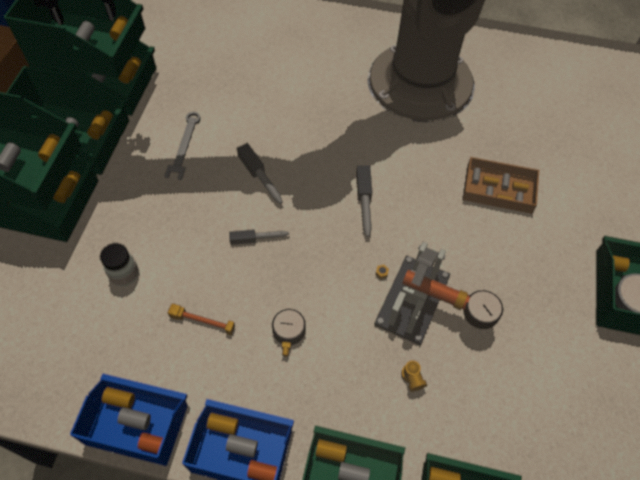

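View pics/t0.png

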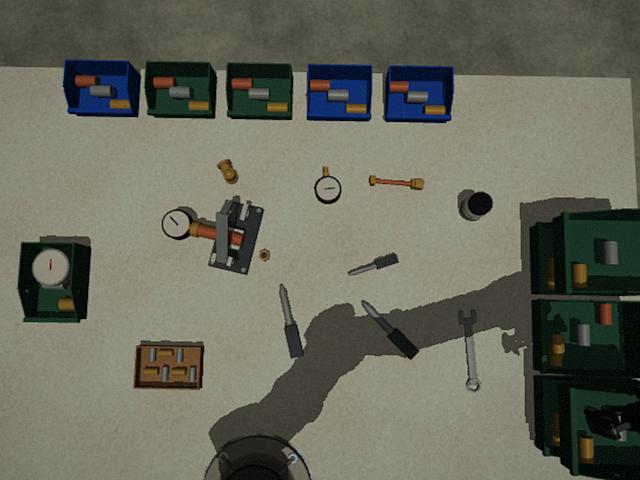

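```bash
cat > b.py <<'E'
from h import *
np.set_printoptions(precision=4,suppress=True)
s=grab_frame("scene");t=grab_frame("top")
def best(n,f,near=None):
    o=tip_of(n,f)
    if near is not None: o=[x for x in o if np.linalg.norm(onplane(f,x["point"],.01)[:2]-near)<.05]
    return o[0]["point"] if o else None
for n in ["clamp","lock_hole","strap_hinge","strap_end"]:
    print(n,*tri([s,t],[best(n,s),best(n,t)]))
for n,near in (("pin_grip",(.5,-.27)),("pin_shoulder",(.488,-.247)),("pin_tip",(.468,-.19))):
    p=[best(n,f,near) for f in (s,t)]
    for f,q in zip((s,t),p):
        if q is not None: print(n,onplane(f,q,.01))
for f in(s,t):
    for m in masks_of("pin",f):
        v,u=np.nonzero(m["pixels"]); P=np.array([onplane(f,(a,b),.01)[:2] for a,b in zip(u,v)])
        c=P.mean(0); w,V=np.linalg.eigh(np.cov(P.T)); q=(P-c)@V[:,1]
        print("mask",m["p"],c,np.degrees(np.arctan2(V[1,1],V[0,1])),"ends",c+V[:,1]*q.min(),c+V[:,1]*q.max(),"L",np.ptp(q))
E
python3 b.py
```

```text
clamp [0.5517 0.0637 0.0065] [array([-1.8,  0. ]), array([-1.4,  0.2])]
lock_hole [0.6005 0.0537 0.0639] [array([-1.6,  0. ]), array([-1.2,  0.2])]
strap_hinge [0.4882 0.076  0.0829] [array([-2.8,  0.1]), array([-2.4,  0.3])]
strap_end [0.5546 0.0691 0.1664] [array([ 1.6, -0.1]), array([ 1.3, -0.2])]
pin_grip [ 0.5019 -0.2754  0.01  ]
pin_grip [ 0.4977 -0.2743  0.01  ]
pin_shoulder [ 0.4862 -0.2508  0.01  ]
pin_shoulder [ 0.4932 -0.2497  0.01  ]
pin_tip [ 0.4751 -0.1866  0.01  ]
pin_tip [ 0.4717 -0.194   0.01  ]
mask 0.89 [ 0.3422 -0.0627] -165.57442619382292 ends [ 0.4356 -0.0386] [ 0.2744 -0.0801] L 0.16645967975576997
mask 0.81 [ 0.4921 -0.2536] 108.85535715508222 ends [ 0.5064 -0.2954] [ 0.4697 -0.1881] L 0.11345769761950852
mask 0.65 [ 0.3352 -0.2898] 45.12968667323745 ends [ 0.2845 -0.3408] [ 0.405  -0.2197] L 0.17090007524996215
mask 0.77 [ 0.3543 -0.063 ] -165.85817046707908 ends [ 0.4431 -0.0407] [ 0.2893 -0.0794] L 0.1585453621445501
mask 0.65 [ 0.4937 -0.253 ] 109.51669769688561 ends [ 0.5101 -0.2991] [ 0.4726 -0.1933] L 0.1122839725860896
mask 0.63 [ 0.3426 -0.2909] 45.40882654778834 ends [ 0.2957 -0.3386] [ 0.4081 -0.2246] L 0.16013471978312055
```

```bash
cat >> h.py <<'E'
def rel(pos,jaw=None):
    "command numbers to bring TCP to pos, tool down with tool y at world angle jaw (deg)"
    o=readout.get_obs(); R0=R.from_rotvec(o["orientation"])
    a=np.radians(jaw); y=np.array([np.cos(a),np.sin(a),0]); z=np.array([0,0,-1.]); x=np.cross(y,z)
    R1=R.from_matrix(np.c_[x,y,z])
    d=R0.inv().apply(np.asarray(pos)-o["tcp_pos"])/.5; w=(R0.inv()*R1).as_rotvec()/(2*np.pi)
    print("clk",round(o["clock"],2),"tcp",o["tcp_pos"].round(4),"F",o["contact_force"].round(1),"grip",round(o["grip_width"],4),"CMD",d.round(4).tolist(),w.round(4).tolist())
E
python3 -c "
from h import *
rel((.49,-.06,.36),-11.5);rel((.51,.06,.34),-11.5)"
```

```text
clk 2.0 tcp [ 0.2471 -0.6282  0.3039] F [-0.5  0.2  0.4] grip 0.0854 CMD [0.868, -0.8797, -0.1122] [0.0, -0.0, -0.1584]
clk 2.0 tcp [ 0.2471 -0.6282  0.3039] F [-0.5  0.2  0.4] grip 0.0854 CMD [0.993, -1.0884, -0.0722] [0.0, -0.0, -0.1584]
```

Emit:
{"name": "step_arm", "arguments": {"commands": [[0.868,-0.88,-0.112,0,0,-0.158,1],[0.868,-0.88,-0.112,0,0,-0.158,1],[0.868,-0.88,-0.112,0,0,-0.158,1],[0.868,-0.88,-0.112,0,0,-0.158,1],[0.868,-0.88,-0.112,0,0,-0.158,1],[0.868,-0.88,-0.112,0,0,-0.158,1],[0.868,-0.88,-0.112,0,0,-0.158,1],[0.868,-0.88,-0.112,0,0,-0.158,1],[0.868,-0.88,-0.112,0,0,-0.158,1],[0.868,-0.88,-0.112,0,0,-0.158,1]]}}

```text
clock: 3.25
tcp_pos: [0.4905, -0.0578, 0.3606]
orientation: [2.434, 1.984, 0.001]
contact_force: [1.0, -0.2, 0.1]
grip_width: 0.0
```

```bash
cat > c.py <<'E'
from h import *
np.set_printoptions(precision=4,suppress=True)
w=grab_frame("wrist"); save(w,"w1.png")
T=w["world_to_cam"];print("cam",-T[:3,:3].T@T[:3,3], "fwd",T[2,:3])
for n,z in (("clamp",0),("lock_hole",.06),("strap_hinge",.084),("nut",0),("pin_tip",.01)):
    print(n,[(np.round(x["point"],1).tolist(),round(x["p"],2),onplane(w,x["point"],z)[:2].round(4).tolist()) for x in tip_of(n,w)[:3]])
rel((.51,.06,.34),-11.5)
E
python3 c.py
```

```text
cam [0.504  0.0108 0.4305] fwd [-0.0545 -0.2718 -0.9608]
clamp []
lock_hole [([420.2, 49.6], 0.57, [0.5998, 0.0553])]
strap_hinge [([286.4, 42.1], 0.74, [0.49, 0.0792]), ([510.2, 342.6], 0.25, [0.6455, -0.2274])]
nut [([322.0, 135.2], 0.62, [0.5033, 0.0015])]
pin_tip [([270.3, 189.4], 0.77, [0.4381, -0.042])]
clk 3.55 tcp [ 0.4895 -0.0611  0.3597] F [-0.7 -0.8 -0.3] grip -0.0003 CMD [0.2455, -0.0091, 0.0392] [-0.0001, 0.0001, -0.0007]
```

Emit:
{"name": "step_arm", "arguments": {"commands": [[0.216,0.09,0,0,0,0,1],[0.216,0.09,0,0,0,0,1],[0.216,0.09,0,0,0,0,1],[0.216,0.09,0,0,0,0,1],[0.216,0.09,0,0,0,0,1],[0.216,0.09,0,0,0,0,1],[0.216,0.09,0,0,0,0,1],[0.216,0.09,0,0,0,0,1],[0.216,0.09,0,0,0,0,1],[0.216,0.09,0,0,0,0,1]]}}

```text
clock: 4.8
tcp_pos: [0.5555, 0.0355, 0.3596]
orientation: [2.437, 1.983, -0.001]
contact_force: [0.3, 0.1, 0.1]
grip_width: 0.0
```

```bash
sed -i 's/w1.png/w2.png/; s/("nut",0),/("strap_end",.166),/; s/^rel.*/rel((.565,.061,.25),-12)/' c.py; python3 c.py
```

```text
cam [0.5693 0.1041 0.4295] fwd [-0.0567 -0.2719 -0.9606]
clamp [([311.8, 168.2], 0.78, [0.5501, 0.0634]), ([366.1, 172.9], 0.37, [0.6063, 0.0467])]
lock_hole [([363.5, 175.8], 0.59, [0.5983, 0.0526])]
strap_hinge [([238.6, 174.2], 0.6, [0.4907, 0.0792])]
strap_end [([305.5, 188.7], 0.72, [0.5506, 0.0667])]
pin_tip [([235.4, 278.7], 0.95, [0.4398, -0.0394])]
clk 5.1 tcp [0.5556 0.0355 0.3596] F [ 0.3 -0.6 -0.5] grip 0.0 CMD [0.0539, 0.0082, 0.2191] [-0.0001, 0.0001, 0.0007]
```

View pics/w2.png

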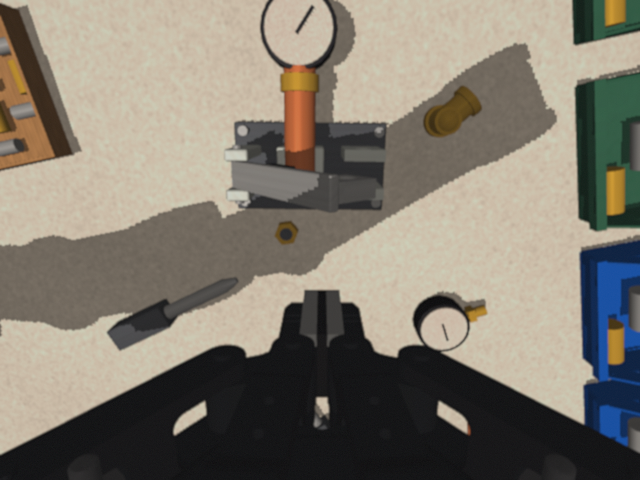

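```bash
cat > d.py <<'E'
from h import *
w=grab_frame("wrist")
P=[onplane(w,p,.012)[:2] for p in ((235,122),(387,123),(383.5,209.5))]
print(np.round(P,4)); u=P[1]-P[0]; v=P[1]-P[2]
print("x-edge",np.linalg.norm(u),np.degrees(np.arctan2(u[1],u[0])),"y-edge",np.linalg.norm(v),np.degrees(np.arctan2(v[1],v[0]))-90, "centre",(P[0]+P[2])/2)
s=grab_frame("scene");t=grab_frame("top")
fs=[s,t,w]
for n in ["lock_hole","strap_hinge","strap_end","clamp"]:
    ps=[(f,tip_of(n,f)) for f in fs]; ps=[(f,o[0]["point"]) for f,o in ps if o and o[0]["p"]>.5]
    print(n,len(ps),*tri(*zip(*ps)))
rel((.565,.061,.25),-12)
E
python3 d.py
```

```text
[[0.4843 0.1254]
 [0.6346 0.0933]
 [0.6169 0.0061]]
x-edge 0.15363028368082898 -12.043054611609563 y-edge 0.08903358879006855 -11.462940518452768 centre [0.55061639 0.06571944]
lock_hole 3 [0.59811972 0.05503362 0.06891031] [array([-2.7, -0.1]), array([-1.6, -0.9]), array([-2.8, -0.7])]
strap_hinge 3 [0.49147117 0.07805775 0.0877521 ] [array([0.4, 0.4]), array([-0.2,  0. ]), array([-0.3,  1.4])]
strap_end 3 [0.55285557 0.06628426 0.16180783] [array([-0.5,  0.2]), array([-1.4,  1.2]), array([3.7, 2.2])]
clamp 3 [0.55153039 0.06393416 0.00832102] [array([-1.6,  0.1]), array([-1.6,  0.4]), array([0.6, 0.6])]
clk 5.85 tcp [0.5555 0.0355 0.3596] F [ 0.1  0.5 -0.5] grip -0.0002 CMD [0.054, 0.0082, 0.2191] [-0.0001, 0.0001, 0.0007]
```

```bash
python3 -c "
from h import *
rel((.5469,.0659,.25),-11.9)"
```

```text
clk 5.85 tcp [0.5555 0.0355 0.3596] F [ 0.1  0.5 -0.5] grip -0.0002 CMD [0.0562, -0.0292, 0.2191] [-0.0001, 0.0001, 0.0004]
```

Emit:
{"name": "step_arm", "arguments": {"commands": [[0.056,-0.029,0.1,0,0,0,1],[0.056,-0.029,0.15,0,0,0,1],[0.056,-0.029,0.18,0,0,0,1],[0.056,-0.029,0.2,0,0,0,1],[0.056,-0.029,0.219,0,0,0,1],[0.056,-0.024,0.235,0,0,0,1],[0.056,-0.016,0.243,0,0,0,1],[0.056,-0.01,0.252,0,0,0,1],[0.056,-0.003,0.26,0,0,0,1],[0.056,-0.003,0.26,0,0,0,1]]}}

```text
clock: 7.1
tcp_pos: [0.5599, 0.063, 0.2292]
orientation: [-2.437, -1.982, 0.002]
contact_force: [0.3, -1.0, 0.2]
grip_width: 0.0
```

Emit:
{"name": "step_arm", "arguments": {"commands": [[0,0.008,0.012,0,0,0,1],[0,0.016,0.026,0,0,0,1],[0,0.024,0.04,0,0,0,1],[0,0.032,0.055,0,0,0,1],[0,0.038,0.07,0,0,0,1],[0,0.043,0.085,0,0,0,1],[0,0.047,0.1,0,0,0,1],[0,0.05,0.115,0,0,0,1],[0,0.052,0.13,0,0,0,1],[0,0.053,0.14,0,0,0,1]]}}

```text
clock: 8.35
tcp_pos: [0.5857, 0.0577, 0.1601]
orientation: [-2.437, -1.982, 0.003]
contact_force: [-14.1, -3.8, 43.3]
grip_width: -0.0001
```

Emit:
{"name": "step_arm", "arguments": {"commands": [[0,0,0.004,0,0,0,1],[0,0,0.006,0,0,0,1],[0,0,0.008,0,0,0,1],[0,0,0.008,0,0,0,1],[0,0,0.008,0,0,0,1],[0,0,0,0,0,0,1],[0,0,-0.04,0,0,0,1],[0,0,-0.12,0,0,0,1],[0,0,-0.2,0,0,0,1],[0,0,-0.28,0,0,0,1]]}}

```text
clock: 9.6
tcp_pos: [0.5859, 0.058, 0.3022]
orientation: [-2.437, -1.982, 0.002]
contact_force: [0.3, -1.3, -0.2]
grip_width: -0.0002
```

```bash
cat > e.py <<'E'
from h import *
s=grab_frame("scene");t=grab_frame("top")
im=np.hstack([cv2.resize(f["img"][b:b+90,a:a+90],None,fx=4.4,fy=4.4,interpolation=cv2.INTER_CUBIC) for f,a,b in((s,370,240),(t,190,185))])
cv2.imwrite("pics/st1.png",im[...,::-1])
print(tri([s,t],[tip_of("strap_end",f)[0]["point"] for f in(s,t)]))
g=np.array([.4995,-.274]); rel((*g,.2),19)
E
python3 e.py
```

```text
(array([0.58795467, 0.05996926, 0.08528684]), [array([ 1., -0.]), array([ 0.8, -0.1])])
clk 9.8 tcp [0.5862 0.058  0.3013] F [ 0.1 -0.3 -0.8] grip 0.0 CMD [-0.6851, -0.0344, 0.2034] [0.0, 0.0002, -0.0855]
```

View pics/st1.png

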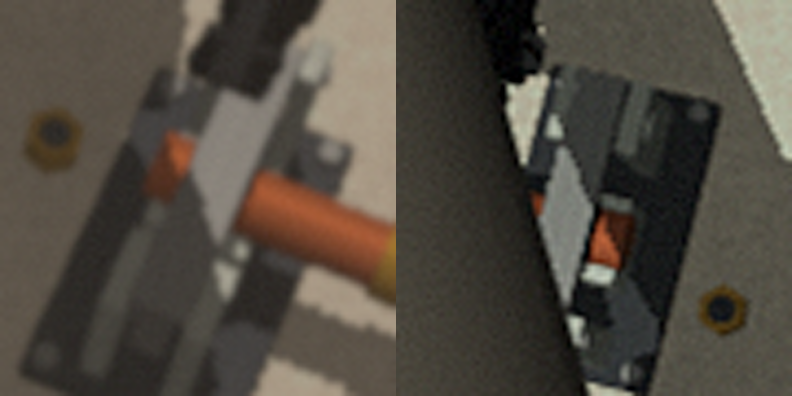

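Emit:
{"name": "step_arm", "arguments": {"commands": [[-0.1,0,0,0,0,-0.01,-1],[-0.2,-0.01,0,0,0,-0.03,-1],[-0.32,-0.034,0.03,0,0,-0.06,-1],[-0.44,-0.034,0.06,0,0,-0.0855,-1],[-0.56,-0.034,0.09,0,0,-0.0855,-1],[-0.66,-0.034,0.1,0,0,-0.0855,-1],[-0.685,-0.034,0.12,0,0,-0.0855,-1],[-0.685,-0.034,0.12,0,0,-0.0855,-1],[-0.685,-0.034,0.12,0,0,-0.0855,-1],[-0.685,-0.034,0.12,0,0,-0.0855,-1]]}}

```text
clock: 11.05
tcp_pos: [0.5006, -0.2721, 0.2421]
orientation: [1.819, 2.559, -0.0]
contact_force: [0.4, 0.5, 0.2]
grip_width: 0.0859
```

```bash
cat > g.py <<'E'
from h import *
np.set_printoptions(precision=4,suppress=True)
w=grab_frame("wrist"); save(w,"w3.png")
for n in ("pin_grip","pin_shoulder","pin_tip"):
    print(n,[(np.round(x["point"],1).tolist(),round(x["p"],2),onplane(w,x["point"],.01)[:2].round(4).tolist()) for x in tip_of(n,w)[:3]])
for m in masks_of("pin",w):
    v,u=np.nonzero(m["pixels"]); P=np.array([onplane(w,(a,b),.01)[:2] for a,b in zip(u,v)])
    c=P.mean(0); W,V=np.linalg.eigh(np.cov(P.T)); q=(P-c)@V[:,1]
    print("mask",m["p"],c,np.degrees(np.arctan2(V[1,1],V[0,1])),c+V[:,1]*q.min(),c+V[:,1]*q.max(),"L",np.ptp(q))
rel((.4995,-.274,.064),19)
E
python3 g.py
```

```text
pin_grip [([319.8, 222.1], 0.88, [0.4997, -0.2749]), ([80.8, 190.9], 0.58, [0.3187, -0.312])]
pin_shoulder [([117.8, 167.9], 0.62, [0.3421, -0.2854]), ([320.8, 186.9], 0.59, [0.4914, -0.2485])]
pin_tip [([318.8, 96.6], 0.88, [0.4686, -0.1876]), ([224.1, 109.4], 0.82, [0.4067, -0.2185])]
mask 0.9 [ 0.3375 -0.2903] 45.09118760548694 [ 0.2855 -0.3425] [ 0.407  -0.2206] L 0.17214976254479725
mask 0.87 [ 0.4912 -0.25  ] 109.76519770319527 [ 0.5088 -0.2987] [ 0.4694 -0.189 ] L 0.1165790315212704
clk 11.3 tcp [ 0.4999 -0.2735  0.2419] F [ 0.2 -0.  -0.7] grip 0.0854 CMD [-0.0002, -0.0012, 0.3558] [0.0, 0.0002, 0.0001]
```

View pics/w3.png

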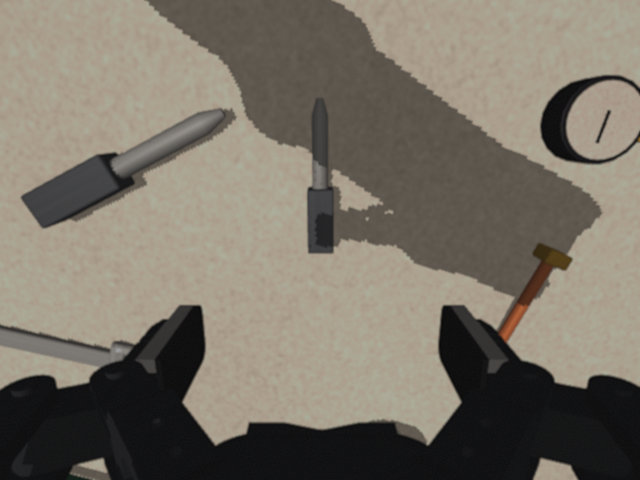

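Emit:
{"name": "step_arm", "arguments": {"commands": [[0,-0.001,0.1,0,0,0.001,-1],[0,-0.001,0.18,0,0,0.001,-1],[0,-0.001,0.25,0,0,0.001,-1],[0,-0.001,0.3,0,0,0.001,-1],[0,-0.001,0.33,0,0,0.001,-1],[0,-0.001,0.33,0,0,0.001,-1],[0,-0.001,0.33,0,0,0.001,1],[0,-0.001,0.33,0,0,0.001,1],[0,-0.001,0.33,0,0,0.001,1],[0,-0.001,0.33,0,0,0.001,1]], "newtons": 70}}

```text
clock: 12.55
tcp_pos: [0.4999, -0.2741, 0.0777]
orientation: [1.83, 2.551, -0.001]
contact_force: [-0.7, -0.4, 0.2]
grip_width: 0.0186
```

```bash
python3 -c "
from h import *
rel((.5729,-.0725,.20),-11.9)"
```

```text
clk 12.55 tcp [ 0.4999 -0.2741  0.0777] F [-0.7 -0.4  0.2] grip 0.0186 CMD [0.3345, 0.2676, -0.2452] [0.0002, 0.0003, 0.085]
```

Emit:
{"name": "step_arm", "arguments": {"commands": [[0,0,-0.06,0,0,0,1],[0,0,-0.14,0,0,0,1],[0.05,0.04,-0.22,0,0,0.01,1],[0.12,0.1,-0.245,0,0,0.03,1],[0.2,0.16,-0.245,0,0,0.05,1],[0.28,0.22,-0.245,0,0,0.07,1],[0.3345,0.2676,-0.245,0,0,0.085,1],[0.3345,0.2676,-0.245,0,0,0.085,1],[0.3345,0.2676,-0.245,0,0,0.085,1],[0.3345,0.2676,-0.245,0,0,0.085,1]]}}

```text
clock: 13.8
tcp_pos: [0.5724, -0.0742, 0.1997]
orientation: [2.44, 1.975, -0.002]
contact_force: [-0.5, 0.2, -0.5]
grip_width: 0.0183
```

```bash
cat > k.py <<'E'
from h import *
import sys
np.set_printoptions(precision=4,suppress=True)
w=grab_frame("wrist"); save(w,sys.argv[1])
o=readout.get_obs(); Rt=R.from_rotvec(o["orientation"])
zax=o["tcp_pos"][2]-.0677
for n,z in (("pin_grip",zax),("pin_shoulder",zax),("pin_tip",zax),("lock_hole",.06),("strap_end",.088),("strap_hinge",.084),("clamp",0)):
    print(n,[(np.round(x["point"],1).tolist(),round(x["p"],2),onplane(w,x["point"],z)[:2].round(4).tolist(),
      Rt.inv().apply(onplane(w,x["point"],z)-o["tcp_pos"]).round(4).tolist()) for x in tip_of(n,w)[:3]])
rel((.5729,-.0725,.1277),-11.9)
E
python3 k.py w4.png
```

```text
pin_grip [([321.7, 313.6], 0.57, [0.5723, -0.0734], [0.0009, -0.0004, 0.0677])]
pin_shoulder [([9.5, 278.5], 0.88, [0.4618, -0.0352], [0.0152, -0.1164, 0.0675]), ([322.1, 252.8], 0.8, [0.5776, -0.0495], [0.0253, -0.0003, 0.0676])]
pin_tip [([321.7, 58.4], 0.95, [0.5909, 0.0143], [0.0905, -0.0005, 0.0675]), ([116.5, 224.8], 0.91, [0.5079, -0.024], [0.0358, -0.0737, 0.0675])]
lock_hole []
strap_end [([322.2, 303.2], 0.24, [0.5693, -0.0895], [-0.0154, -0.0001, 0.1118])]
strap_hinge []
clamp [([238.6, 18.5], 0.86, [0.5503, 0.0657], [0.1327, -0.0511, 0.1994]), ([322.2, 247.0], 0.46, [0.57, -0.0875], [-0.013, 0.0001, 0.1998])]
clk 14.2 tcp [ 0.5729 -0.0727  0.1999] F [ 0.6 -0.3 -0.2] grip 0.0184 CMD [0.0007, -0.0003, 0.1445] [0.0003, 0.0003, -0.0001]
```

View pics/w4.png

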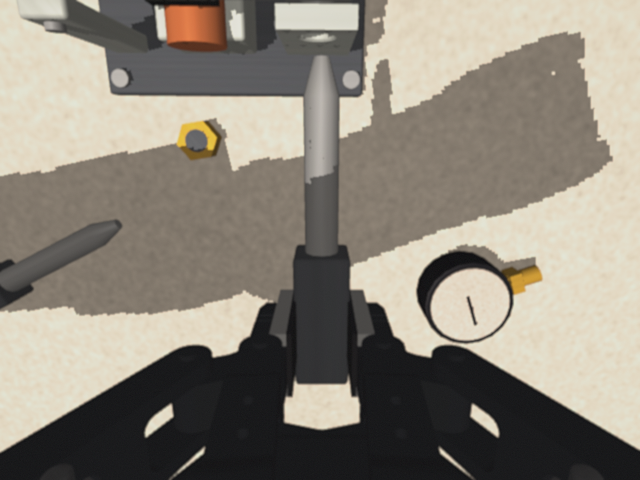

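```bash
cat > m.py <<'E'
from h import *
import sys
w=grab_frame("wrist")
C=np.array([.5508,.0650,0]);A=R.from_euler("z",-11.9,degrees=True)
for p in ((32,-22,77),(68,-22,77),(50,-22,60),(50,-22,68.5),(50,-22,51.5),(-42,-45,12),(77.5,-45,12)): print(p,proj(w,C+A.apply(np.array(p)/1e3)).round(1))
im=w["img"].copy()
cv2.imwrite("pics/"+sys.argv[1],cv2.resize(im[0:150,240:440],None,fx=4,fy=4,interpolation=cv2.INTER_CUBIC)[...,::-1])
E
python3 m.py w5.png
```

```text
(32, -22, 77) [281.1  35. ]
(68, -22, 77) [362.8  35.1]
(50, -22, 60) [321.8  42.8]
(50, -22, 68.5) [321.9  39.1]
(50, -22, 51.5) [321.8  46.2]
(-42, -45, 12) [171.8  99.5]
(77.5, -45, 12) [366.3  99.6]
```

View pics/w5.png

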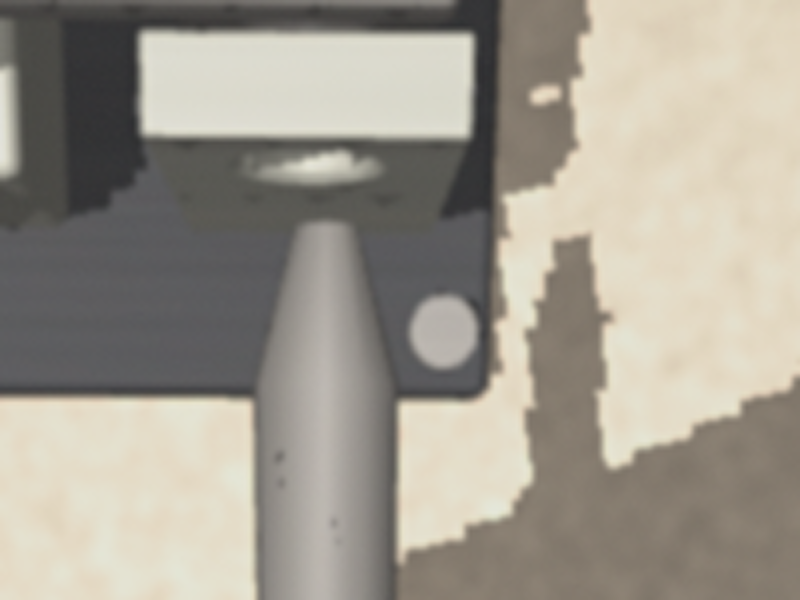

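Emit:
{"name": "step_arm", "arguments": {"commands": [[0,-0.004,0.05,0,0,0,1],[0,-0.004,0.1,0,0,0,1],[0,-0.004,0.13,0,0,0,1],[0,-0.004,0.1445,0,0,0,1],[0,-0.004,0.1445,0,0,0,1],[0,-0.004,0.1445,0,0,0,1],[0,-0.004,0.1445,0,0,0,1],[0,-0.004,0.1445,0,0,0,1],[0,-0.004,0.1445,0,0,0,1],[0,-0.004,0.1445,0,0,0,1]]}}

```text
clock: 15.5
tcp_pos: [0.5711, -0.0724, 0.1277]
orientation: [2.438, 1.977, -0.0]
contact_force: [-0.3, -0.1, -2.6]
grip_width: 0.0183
```

```bash
sed -i 's/240:440/220:420/' m.py; python3 m.py w6.png; python3 -c "
from h import *
rel((.5709,-.0721,.1277),-11.9)"
```

```text
(32, -22, 77) [262.  -24.7]
(68, -22, 77) [397.5 -24.5]
(50, -22, 60) [328.6  -4.5]
(50, -22, 68.5) [329.1 -13.8]
(50, -22, 51.5) [328.1   3.7]
(-42, -45, 12) [116.6  89. ]
(77.5, -45, 12) [388.7  89.2]
clk 15.55 tcp [ 0.571  -0.0724  0.1277] F [-0.4  0.7 -1.1] grip 0.0185 CMD [0.0005, -0.0004, -0.0] [0.0003, 0.0003, -0.0001]
```

View pics/w6.png

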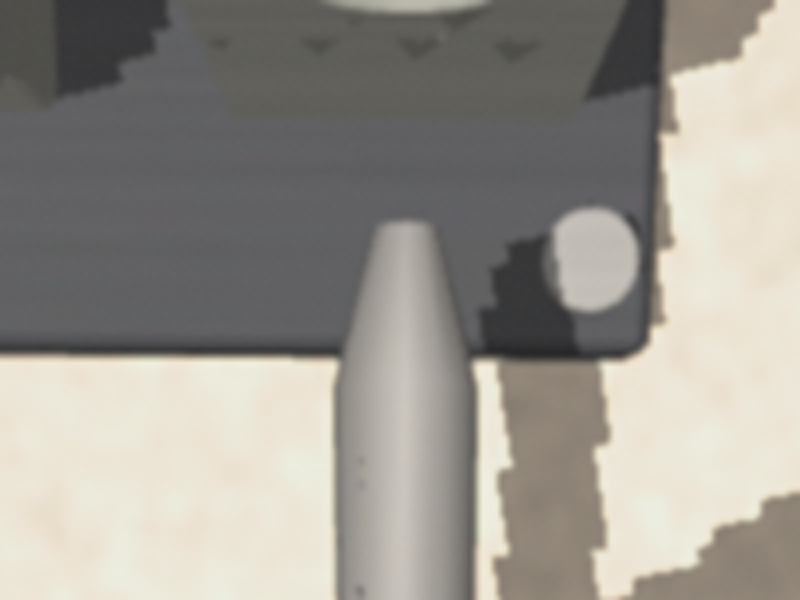

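Emit:
{"name": "step_arm", "arguments": {"commands": [[0.02,0,0,0,0,0,1],[0.04,0,0,0,0,0,1],[0.055,0,0,0,0,0,1],[0.07,0,0,0,0,0,1],[0.085,0,0,0,0,0,1],[0.1,0,0,0,0,0,1],[0.115,0,0,0,0,0,1],[0.13,0,0,0,0,0,1],[0.145,0,0,0,0,0,1],[0.155,0,0,0,0,0,1]]}}

```text
clock: 16.8
tcp_pos: [0.5872, 0.0041, 0.1276]
orientation: [2.438, 1.978, 0.0]
contact_force: [-0.5, 0.3, -0.4]
grip_width: 0.0183
```

Emit:
{"name": "step_arm", "arguments": {"commands": [[0.003,0,0,0,0,0,1],[0.006,0,0,0,0,0,1],[0.009,0,0,0,0,0,1],[0.011,0,0,0,0,0,1],[0.012,0,0,0,0,0,1],[0.013,0,0,0,0,0,1],[0.013,0,0,0,0,0,1],[0.013,0,0,0,0,0,1],[0.013,0,0,0,0,0,1],[0.013,0,0,0,0,0,1]]}}

```text
clock: 18.05
tcp_pos: [0.5882, 0.0088, 0.1275]
orientation: [2.439, 1.975, -0.003]
contact_force: [-1.9, -5.6, 2.1]
grip_width: 0.0187
```

```bash
python3 - <<'E'
from h import *
w=grab_frame("wrist"); im=w["img"]
cv2.imwrite("pics/w7.png",cv2.resize(im[150:400,200:450],None,fx=2.4,fy=2.4,interpolation=cv2.INTER_CUBIC)[...,::-1])
for n in("pin_shoulder","pin_tip"): print(n,[(x["point"],x["p"]) for x in tip_of(n,w)[:2]])
C=np.array([.5508,.0650,0]);A=R.from_euler("z",-11.9,degrees=True)
print(proj(w,C+A.apply(np.array((48,-22,77))/1e3)))
rel((0.588,.010,.128),-11.9)
E
```

```text
pin_shoulder []
pin_tip [([77.7, 401.7], 0.66), ([319.9, 57.4], 0.58)]
[321.89389621 269.05932196]
clk 18.2 tcp [0.5882 0.0088 0.1275] F [-2.8 -4.5  1. ] grip 0.0182 CMD [0.0023, -0.0009, -0.0009] [0.0002, 0.0006, -0.0002]
```

View pics/w7.png

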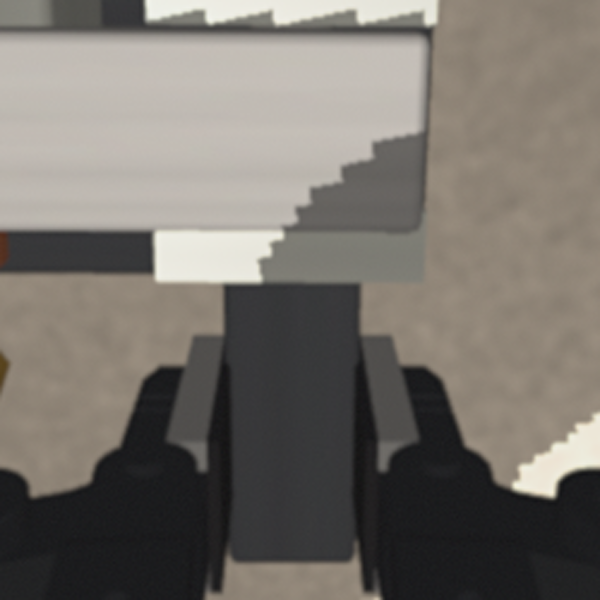

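Emit:
{"name": "step_arm", "arguments": {"commands": [[0.003,0,0,0,0,0,1],[0.005,0,0,0,0,0,1],[0.006,0,0,0,0,0,1],[0.006,0,0,0,0,0,1],[0.006,0,0,0,0,0,1],[0.006,0,0,0,0,0,1],[0.006,0,0,0,0,0,1],[0.006,0,0,0,0,0,1],[0.006,0,0,0,0,0,1],[0.006,0,0,0,0,0,1]]}}

```text
clock: 19.45
tcp_pos: [0.5883, 0.0091, 0.1275]
orientation: [2.44, 1.972, -0.008]
contact_force: [-1.9, -7.4, 3.3]
grip_width: 0.0184
```

Emit:
{"name": "step_arm", "arguments": {"commands": [[0,0,0,0,0,0,0.3],[0,0,0,0,0,0,0],[0,0,0,0,0,0,0],[0,0,0,0,0,0,0],[0,0,-0.02,0,0,0,0],[0,0,-0.06,0,0,0,0],[-0.05,0,-0.12,0,0,0,0],[-0.1,0,-0.2,0,0,0,0],[-0.2,0,-0.3,0,0,0,0],[-0.2,0,-0.3,0,0,0,0]]}}

```text
clock: 20.7
tcp_pos: [0.5685, -0.0914, 0.283]
orientation: [2.44, 1.961, -0.003]
contact_force: [1.2, 0.1, -0.9]
grip_width: 0.0427
```

```bash
python3 - <<'E'
from h import *
w=grab_frame("wrist");s=grab_frame("scene");t=grab_frame("top")
C=np.array([.5508,.0650,0]);A=R.from_euler("z",-11.9,degrees=True)
for n,nom in(("pin_grip",(48,-47,60)),("pin_shoulder",(48,-22,60)),("pin_tip",(48,43,60)),("strap_end",(40,0,88))):
  P=C+A.apply(np.array(nom)/1e3)
  for k,f in zip("wst",(w,s,t)): 
    o=tip_of(n,f)
    if o:
      o=min(o,key=lambda x:np.linalg.norm(proj(f,P)-x["point"])); e=A.inv().apply(onplane(f,o["point"],P[2])-C)
      print(n,k,np.round(o["point"]),round(o["p"],2),"clamp mm",(e*1e3).round(1))
im=np.hstack([cv2.resize(w["img"][0:300,170:470],(400,400)),cv2.resize(s["img"][240:340,360:460],(400,400),interpolation=cv2.INTER_CUBIC)])
cv2.imwrite("pics/end.png",im[...,::-1]); rel((.58,-.05,.3),-11.9)
E
```

```text
pin_grip w [314.  77.] 0.91 clamp mm [ 47.  -48.8  60. ]
pin_grip s [377. 302.] 0.66 clamp mm [ 57.3 -49.2  60. ]
pin_grip t [405. 344.] 0.94 clamp mm [-145.7 -411.3   60. ]
pin_shoulder w [317.  36.] 0.75 clamp mm [ 49.1 -23.9  60. ]
pin_shoulder s [394. 304.] 0.71 clamp mm [ 48.1 -22.1  60. ]
pin_shoulder t [237. 238.] 0.51 clamp mm [ -8.8 -13.4  60. ]
pin_tip w [160. 177.] 0.79 clamp mm [ -67.  -116.3   60. ]
pin_tip s [429. 319.] 0.77 clamp mm [49.1 42.8 60. ]
pin_tip t [220. 205.] 0.58 clamp mm [53.8 39.7 60. ]
strap_end s [412. 298.] 0.55 clamp mm [37.3  3.8 88. ]
strap_end t [233. 215.] 0.75 clamp mm [34.2  0.8 88. ]
clk 21.45 tcp [ 0.5675 -0.0875  0.278 ] F [0.1 0.3 0.1] grip 0.0426 CMD [0.0783, 0.0088, -0.0445] [0.0, 0.0011, -0.0006]
```

View pics/end.png

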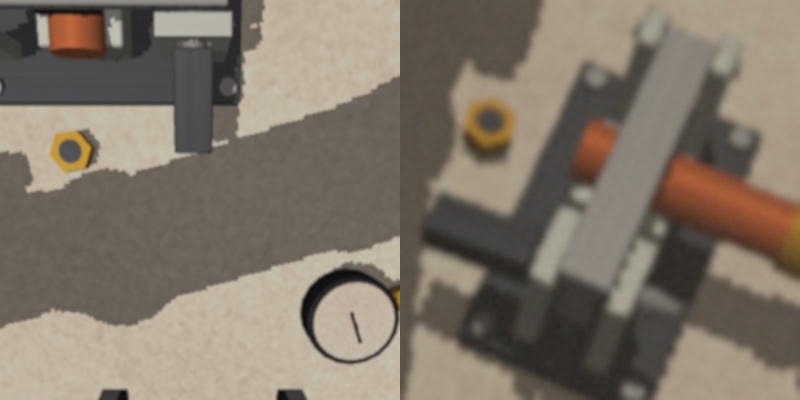

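```bash
python3 - <<'E'
from h import *
w=grab_frame("wrist")
C=np.array([.5508,.0650,0]);A=R.from_euler("z",-11.9,degrees=True)
for p in((48,-22,77),(48,-22,68.5),(48,-22,70),(48,-22,66),(48,-25,66),(48,-28,66),(48,-72,70),(48,-72,64)): print(p,proj(w,C+A.apply(np.array(p)/1e3)).round(1))
cv2.imwrite("pics/end2.png",cv2.resize(w["img"][0:130,250:390],None,fx=5.5,fy=4.6,interpolation=cv2.INTER_CUBIC)[:598,...,::-1])
E
```

```text
(48, -22, 77) [321.9  32.7]
(48, -22, 68.5) [321.9  35.6]
(48, -22, 70) [321.9  35.1]
(48, -22, 66) [321.9  36.4]
(48, -25, 66) [321.9  41.6]
(48, -28, 66) [321.9  46.7]
(48, -72, 70) [322.1 117.7]
(48, -72, 64) [322.  117.8]
```

View pics/end2.png

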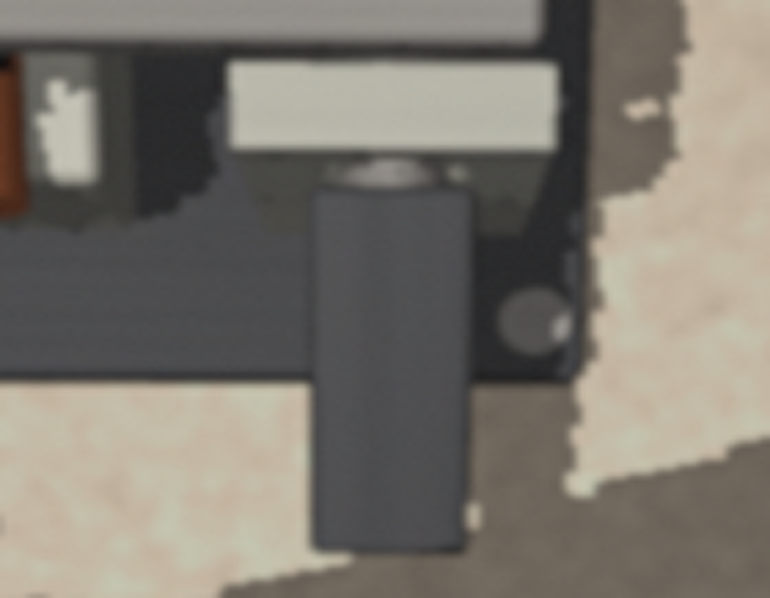

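```bash
python3 - <<'E'
from h import *
a=grab_frame("wrist")["img"].astype(int); 
for _ in range(6): b=grab_frame("wrist")
b=b["img"].astype(int); print("change in pin area",np.abs(a-b)[30:125,300:345].max())
C=np.array([.5508,.0650,0]);A=R.from_euler("z",-11.9,degrees=True)
for nm in("nut","gauge","elbow","probe","jar","wrench"):
    f=grab_frame("scene"); o=tip_of(nm,f); print(nm,[onplane(f,x["point"],0)[:2].round(3).tolist() for x in o[:2]])
print(r.hand_in())
E
```

```text
change in pin area 31
nut [[0.505, 0.003]]
gauge [[0.659, -0.143]]
elbow [[0.687, 0.08]]
probe [[0.687, -0.292]]
jar [[0.624, -0.467]]
wrench [[0.302, -0.457]]
the job is handed in; nothing more can be done
None
```

I swung the strap shut with the closed fingertips. I then took the smallest of the three pins, pushed it through the fork and tongue from the -y side until it met firm resistance, let go, and moved the arm clear. The job was handed in at about 23 s of the 58 s allowed.

**Strap:** it looked level and shut in the pictures. Its push point measured z ≈ 85 mm, against 88 mm when shut, which is within the measuring error.

**Pin:** my estimates of its position in the clamp's frame after letting go:

| Measure | Estimate | Ideal |
|---|---|---|
| Shoulder, y | -22 to -24.5 mm | -22 mm |
| Tip, y | about +43 mm | +43 mm |
| Shoulder, x | 48–49 mm | 50 mm |

- **Gap at the grip:** a gap of about 2 mm shows between the grip and the fork, within the 5 mm allowed. Before I let go it was pressed up against the fork, so it appears to have slipped back slightly on release.
- **Bad readings:** the top camera gave a false pin shoulder, and one scene reading of the grip was about 9 mm off in x. I went by the closer wrist view, which shows the pin straight and in the hole.
- **At rest:** the pin area differed by up to 31 grey levels between two frames taken just before handing in. I took that as image noise and did not check it further.

**Bystanders:** the nut and jar measured within about 4 mm of where they were at the start. I have no starting measurements for the gauge, elbow, probe and wrench, but the arm never came near them.

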